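Load a board into the test jig and hold the press frame at 45 degrees

ROBOT

A 6-joint arm with a two-finger parallel gripper is mounted at the origin on the work surface. World frame = base frame: x ahead of the robot, y to its left, z up, the work surface at z = 0. Lengths are in m, angles in rad, forces in N, time in s.
With the tool pointing down it reaches from about 0.375 to 0.9 m from the base axis. Payload 3.1 kg.
Tool frame: the origin (TCP) lies between the finger pads; the fingertips stand 8 mm ahead of it and the grasp point (between the pads) lies 11 mm behind it; z points along the fingers, y is the line along which they close (so a half turn about z gives the same grasp; the last joint's range is limited). The gripper opens to 87 mm and grips with 3 to 60 N. Pads are 19 mm wide; open, the fingers measure 117 mm over their backs; the gripper's body (75 mm by 190 mm) begins 51 mm behind the grasp point.
Start: joints at [1.03, 0.527, 1.433, -0, 1.181, -0.178], TCP at [0.222, 0.584, 0.231] pointing down, gripper open.
Joint ranges: [-3.08, 3.08], [-0.75, 2.2], [0.22, 2.44], [-1.43, 4.57], [0, 2.65], [-2.85, 2.85]. Speed limits (rad/s): [2.79, 2.79, 3.14, 3.14, 3.14, 3.14].

INTERFACE

Orientations are given as a unit quaternion [x, y, z, w].
In Python, from rig import robot, vision, job gives the robot as it stands.
- The arm moves only by the shell command python3 -m handwheel 'ROWS' [OPENING] [FORCE]. ROWS is JSON, a list of rows, each a list of 4 numbers: the shift along the tool's x, y, z as a fraction of full scale, then the turn about the tool's z as a fraction of full scale. A call has 1 to 20 rows; each row is the pose to reach, as a shift and turn from the pose commanded when the call began, along the tool's axes at that moment, turning the shorter way round; what a row does not reach only later rows make up. Full scale, the value 1, is 300 mm for a shift and 2 pi rad for a turn. A row lasts 1/12 s, in which the tool goes at most 41.7 mm and 7.16 degrees, less where a joint would pass 70% of its speed; a pose out of reach is approached as far as the arm can. A call with a number of a shift or a turn outside -1 to 1 is refused whole. A call with a gripper value outside its range is refused whole. OPENING is the opening in per cent of the stroke, from 0 (shut) to 100 (fully open), set as the call begins (- or left out, the last holds). The fingers move at their own pace and stop on an object; FORCE is the grip in N (left out, the last holds). Time passes only in rows, so rows that repeat a pose let the fingers close. It gives the time, the measured TCP pose, the force, the opening and the grip force at its end, in the units of the state.
- robot.get_obs(): the state, without advancing time (a new reading comes with each control period).
- vision.camera(name): name is "side" or "top"; returns a dict with "frame" (420x560x3 uint8, red, green, blue), "K" (3x3 intrinsics, pixels), "k1" (the pictures are not rectified: a ray, as slopes to the right and down, at radius r is drawn at 1 + k1 r^2 times it, then the intrinsics apply), "cam_to_world" (4x4, takes a point from camera to world coordinates). Camera axes: x right, y down, z forward; pixel columns grow to the right and rows downward; lengths in m; the calibration is good to about 2 mm. A picture is of the moment at which its call begins. There is no depth.
- job.hand_in(): hands the job in; it is judged then, once.
Trained networks look in the newest picture that a camera, given by its name, has taken for a name from the list of things; names that differ only in an ending like _2 or _b are one class to them, and where a whole thing is asked for, a point or a joint stands for the part that bears it (a point fixed in the world has none). Each returns a list of dicts, best first, with "conf" (0 to 1); they miss things now and then, are a little off and sometimes report something else, mostly with a low value. They report only what shows in the picture. A call takes as long as a camera call.
- vision.look_for(camera, label): "point" ([row, column] in pixels, amid what is visible of it).
- vision.outline_of(camera, label): "mask" (420x560 bool, what is visible of it) and "point" ([row, column] in pixels, amid what is visible of it).
The state is a dict: "time": time; "q": joint angles; "joint_velocities": joint speeds; "joint_torque": joint torques, N m; "position": TCP position; "tool_rot": TCP orientation; "ft_force": force on the tool from outside, world axes, zero at the start; "moment": the same for the moment, N m; "grip_width": finger opening in m; "grip_force": force on a finger pad.
Only numpy, scipy, OpenCV 4.12 (cv2) and the standard library are available. Lean on these libraries where they do the work, as an engineer would, in place of code of your own. Each camera call takes 0.05 s, during which the arm holds its last target. There are 200 camera calls.

TASK

Load the green power board into the test jig: lower it over the two guide pins until it lies flat on its supports, and let go of it. Then swing the hinged press frame down from its open position to 45 degrees from shut and hold it there, so that I can check that the pushers clear the parts on the board; do not let the frame drop on the board, and leave the other things on the bench alone. Finish while still holding the frame: it falls shut by itself if you let go.

Things in the scene. Friction and masses are not known exactly. Their poses are not given: they have to be found in the camera images.
- power_board: the board to load: green, 96 x 72 x 3 mm, 140 g. Origin: centre of the underside; x along the 96 mm side, z up. Black finned heat sink in the middle, 34 mm in x by 42 in y, its top 33 mm above the origin: grip it there, closing along x. Through holes of 6 mm at (x, y) = (-38, 26) and (38, -20) mm. Starts flat on the bench. Fits one way round only: terminal block away from the jig's hinge
- terminals (a point): middle of the green terminal block's top on the power board, 11 mm tall, 40 x 10 mm along the board's -y edge, at (-13, -29, 14) mm from its origin. Opposite, by the +y edge, stand two blue capacitors 10 mm wide and 16 tall at (-20, 29) and (22, 29) mm. Nothing else beside the heat sink is taller than 3 mm
- seat (a point): fixed point in the test jig where the loaded power board's origin must be, on top of four white pads, 56 mm above the bench. x along the hinge line, y towards the hinge, z up; the loaded board's axes agree with these. Two upright steel guide pins, 4 mm thick with round tips, at (x, y) = (-38, 26) and (38, -20) mm from here; tips 12 mm above this point
- jig: the test jig, fixed to the bench: grey case 260 mm (x) by 200 mm (y), black bed 50 mm above the bench, hinge cheeks up to 108 mm along its +y edge. Origin: centre of the underside; axes as the seat's. Hinge on the robot's left (+y)
- press_frame (a joint): opening angle of the jig's press frame, rad: 0 = shut and level, 0.785 = 45 degrees, 1.571 = upright, stop at 1.9. Starts leaning back at 1.66 to 1.9 and stays there. Well forward of upright it falls shut by its weight (0.6 kg; 2 to 4 N upward at the knob holds it at 45 degrees; slight hinge friction). Aluminium bars 16 x 14 mm, 206 mm wide, clear plate
- hinge (a point): middle of the press frame's hinge axis, 100 mm above the bench, 103 mm from the seat towards its +y and 44 mm above it. The axis runs along the seat's x. This entry's own axes turn with the frame
- knob (a point): centre of the red ball knob, 30 mm in diameter, 210 mm from the hinge axis, on a 10 mm stem out of the middle of the free bar (bar centred at 160 mm). At angle a it lies 210 cos(a) mm from the hinge towards the seat's -y and 210 sin(a) mm above it. Can be gripped from above, closing along the seat's x, the tool staying upright: the ball turns between the fingers
- pusher (a point): tip of the first of four black pusher rods, 6 mm thick, that stand out 38 mm from the frame's middle plane on the side that faces the board, over the board's area. With the frame open they point over the hinge side of the bed, about 100 mm or more above the board
- control_board: bystander: smaller blue circuit board, 70 x 50 mm, 13 mm tall, lying on the bench; it and the power board may have changed places. Origin: centre of the underside
- fan: bystander: black 80 x 80 x 25 mm fan. Origin: centre of the underside
- multimeter: bystander: yellow and black multimeter 180 x 84 x 40 mm. Origin: centre of the underside
- solder_reel: bystander: grey reel, 54 mm across, 30 mm tall. Origin: centre of the underside
- screwdriver: bystander: red-handled screwdriver 180 mm long, lying along its x
- motor: bystander: small steel motor, 36 mm across, 46 mm tall, standing with its shaft up. Origin: centre of the underside

How it is judged:
On the way, in this order (a step that is already met when the one before it is completed fails the run):
1. the gripped power board is lowered over the guide pins (not dropped), the press frame still open (contact force between the fingers and power_board above 0.5 N and horizontal distance between power_board and seat below 0.005 m and z of power_board in the frame of seat below 0.008 m and angle between the x axis of power_board and the x axis of seat, either way round below 0.1 rad and value of joint press_frame above 1.3 rad), for 0.04 s.
2. the power board lies flat on the supports, over both pins, let go, the press frame still open (horizontal distance between power_board and seat below 0.004 m and z of power_board in the frame of seat between -0.003 and 0.003 m and angle between the x axis of power_board and the x axis of seat, either way round below 0.07 rad and angle between power_board's own z axis and vertical below 0.05 rad and contact force between the fingers and power_board below 0.05 N and value of joint press_frame above 1.3 rad), for 0.1 s.
At the end, for the whole second after the job is handed in: the power board lies flat on the supports over both guide pins (origin within 4 mm sideways and 3 mm in height of the seat point, turned by less than 4 degrees), untouched by fingers and frame; the fingers hold the press frame still at 45 degrees, give or take 6, with nothing else carrying it (horizontal distance between power_board and seat below 0.004 m and z of power_board in the frame of seat between -0.003 and 0.003 m and angle between the x axis of power_board and the x axis of seat, either way round below 0.07 rad and angle between power_board's own z axis and vertical below 0.05 rad and value of joint press_frame between 0.68 and 0.89 rad and velocity of joint press_frame between -0.05 and 0.05 rad/s and contact force between the fingers and press_frame above 0.3 N and contact force between power_board and press_frame below 0.05 N and contact force between the fingers and power_board below 0.05 N and linear speed of power_board below 0.02 m/s); the arm keeps its last pose, push and grip.
It fails at once if the press frame drops or is lowered to less than 20 degrees from shut (value of joint press_frame below 0.35 rad).
It fails at once if another thing on the bench is moved by more than 20 mm (distance of any of control_board, fan, multimeter, solder_reel, screwdriver, motor from where it was at the start of the episode above 0.02 m).
It also fails if it takes over 64 s, if anything falls off the work surface, if the arm or the gripper's body presses on something with over 40 N, if the wrist force passes 120 N, or if a joint passes its speed limit or range.

## Working session

There is one attempt and no reset: what is moved stays moved. The work goes in short steps, Python scripts to look and compute and a shell command to move; the robot and the scene stay as the last step left them, time stands still between calls to the robot, and variables do not carry over. Pictures are saved under pics/ and viewed, at most 10 in all, crops included, and the job is handed in when it is done.

```bash
mkdir -p pics; cat > h.py <<'E'
import numpy as np, cv2
from rig import robot, vision, job
from scipy.spatial.transform import Rotation as R
def cam(n):
    return vision.camera(n)
def ray(c,p):
    K=np.array(c["K"]);d=np.array([(p[1]-K[0,2])/K[0,0],(p[0]-K[1,2])/K[1,1]])
    u=d.copy()
    for _ in range(30): u=d/(1+c["k1"]*(u@u))
    T=np.array(c["cam_to_world"]);return T[:3,3],T[:3,:3]@np.array([u[0],u[1],1])
def on_z(c,p,z):
    o,d=ray(c,p);return o+d*(z-o[2])/d[2]
def proj(c,X):
    T=np.array(c["cam_to_world"]);X=np.atleast_2d(X);v=(X-T[:3,3])@T[:3,:3];u=v[:,:2]/v[:,2:]
    u=u*(1+c["k1"]*(u**2).sum(1,keepdims=True));K=np.array(c["K"])
    return np.c_[u[:,1]*K[1,1]+K[1,2],u[:,0]*K[0,0]+K[0,2]]
def save(c,n,box=None,s=1):
    f=c["frame"]
    if box: f=f[box[0]:box[1],box[2]:box[3]]
    cv2.imwrite("pics/"+n,cv2.resize(f[:,:,::-1],None,fx=s,fy=s,interpolation=cv2.INTER_CUBIC))
def tri(c1,p1,c2,p2):
    A=0;b=0
    for c,p in((c1,p1),(c2,p2)):
        o,d=ray(c,p);d/=np.linalg.norm(d);M=np.eye(3)-np.outer(d,d);A=A+M;b=b+M@o
    return np.linalg.solve(A,b)
def tomove(P,yaw=None):
    "world target -> row numbers"
    o=robot.get_obs();r=R.from_quat(o["tool_rot"]);return r.inv().apply(np.array(P)-o["position"])/0.3
E
python3 - <<'E'
from h import *
np.set_printoptions(precision=4,suppress=True)
for n in("top","side"):
    c=cam(n);save(c,n+"0.png");print(n,np.array(c["cam_to_world"])[:3],c["k1"])
    for l in("power_board","terminals","seat","jig","press_frame","knob","hinge","control_board"):
        print(l,[(np.round(d["point"],1).tolist(),round(d["conf"],2)) for d in vision.look_for(n,l)[:2]])
o=robot.get_obs();print(o["position"],R.from_quat(o["tool_rot"]).as_matrix(),o["time"])
E
```

```text
top [[ 0.007  -0.9945  0.1041  0.3881]
 [-1.     -0.0069  0.0015  0.0295]
 [-0.0008 -0.1041 -0.9946  1.0832]] 0.00801419757891114
power_board [([177.7, 383.2], 0.75)]
terminals [([177.4, 380.4], 0.89)]
seat [([171.5, 266.1], 0.65)]
jig [([172.9, 266.6], 0.77)]
press_frame [([159.1, 225.8], 0.63)]
knob [([160.6, 226.5], 0.89)]
hinge [([161.7, 225.2], 0.9)]
control_board [([231.6, 447.4], 0.56)]
side [[-0.9475 -0.2193  0.2327  0.2753]
 [-0.3194  0.682  -0.6579  0.6338]
 [-0.0144 -0.6977 -0.7162  0.7416]] -0.0006771091604252116
power_board [([157.4, 275.4], 0.69)]
terminals [([157.4, 277.9], 0.58)]
seat [([213.2, 239.6], 0.56), ([197.8, 210.6], 0.24)]
jig [([214.3, 241.3], 0.83)]
press_frame [([198.0, 211.2], 0.96), ([136.1, 341.6], 0.65)]
knob [([196.0, 214.2], 0.65)]
hinge [([194.6, 212.7], 0.93)]
control_board [([135.3, 341.2], 0.85)]
[0.2218 0.5843 0.2306] [[-0.9349  0.3549  0.    ]
 [ 0.3549  0.9349  0.0001]
 [ 0.      0.0001 -1.    ]] 0.9
```

View pics/top0.png

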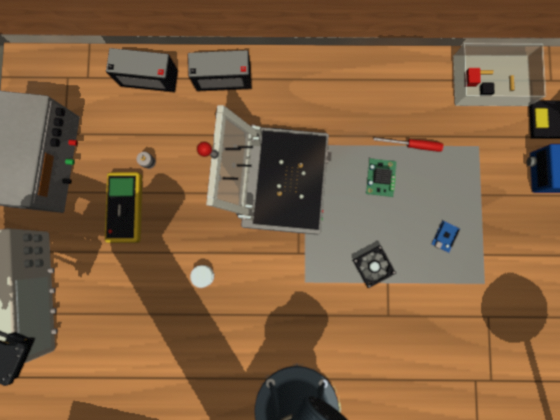

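View pics/side0.png

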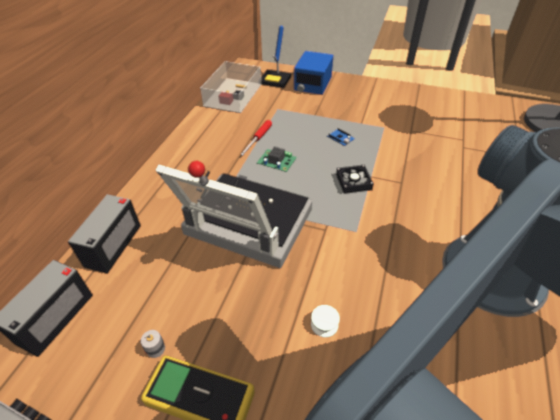

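The top view shows the jig around (180,287) with its hinge on the left at col ~248, the knob at (149,205) and the power board at (177,381). The control board (235,446) and fan (265,373) are to its right. The side view agrees. I'll zoom in on the jig and board for pads, pins and outline.

```bash
python3 - <<'E'
from h import *
np.set_printoptions(precision=4,suppress=True)
c=cam("top");save(c,"top1.png",(100,250,200,410),3.8);print(c["K"])
m=vision.outline_of("top","power_board")[0]["mask"].astype(np.uint8)
for n in("power_board","jig","control_board"):
    for d in vision.outline_of("top",n)[:1]:
        m=d["mask"].astype(np.uint8);r=cv2.minAreaRect(cv2.findNonZero(m))
        b=cv2.boxPoints(r);print(n,d["conf"],m.sum(),r);z={"jig":0.05}.get(n,0.003)
        print(np.array([on_z(c,(q[1],q[0]),z)[:2] for q in b]))
f=c["frame"][150:205,355:410].astype(int)
g=((f[...,1]>f[...,0]+15)&(f[...,1]>f[...,2]+8)).astype(np.uint8)
n,l,s,_=cv2.connectedComponentsWithStats(g);print(s)
E
```

```text
[[416.3894   0.     284.9743]
 [  0.     416.3894 207.8104]
 [  0.       0.       1.    ]]
power_board 0.78 1015 ((381.5077209472656, 176.9384765625), (29.024126052856445, 36.2181396484375), 7.125016689300537)
[[ 0.5414 -0.1776]
 [ 0.6372 -0.1907]
 [ 0.628  -0.2665]
 [ 0.5324 -0.2527]]
jig 0.61 11747 ((261.5096435546875, 173.75021362304688), (140.9901123046875, 111.9563980102539), 15.208039283752441)
[[ 0.4908  0.2958]
 [ 0.7695  0.2298]
 [ 0.6749 -0.1181]
 [ 0.4013 -0.0434]]
control_board 0.93 542 ((445.3869934082031, 235.44863891601562), (20.93842887878418, 26.979951858520508), 24.443954467773438)
[[ 0.4114 -0.3447]
 [ 0.4752 -0.3755]
 [ 0.4531 -0.424 ]
 [ 0.3896 -0.393 ]]
[[   0    0   55   55 2311]
 [  11    8   31   39  714]]
```

View pics/top1.png

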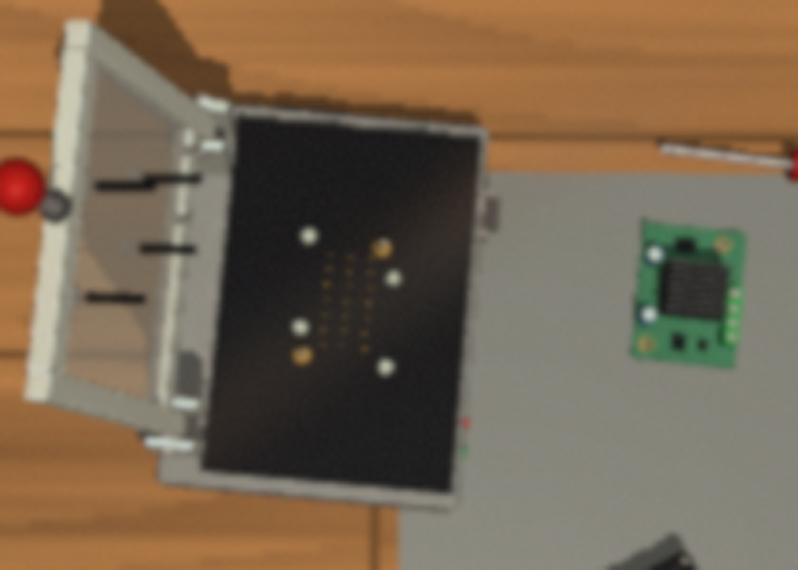

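The crop shows four white pads at crop px (309,236), (393,278), (300,327), (386,367), and gold pin bases at (302,355) and (382,248). The board is already the right way round: terminals on the right, away from the hinge, with holes at (644,344) and (722,243). Next I'll take subpixel centroids.

```bash
cat > m.py <<'E'
from h import *
np.set_printoptions(precision=4,suppress=True)
def blob(w,p,r=3):
    p=np.array(p,float)
    for _ in range(4):
        i,j=np.mgrid[0:w.shape[0],0:w.shape[1]]
        k=w*(np.hypot(i-p[0],j-p[1])<r);p=np.array([(k*i).sum(),(k*j).sum()])/k.sum()
    return p
def fit(src,dst):
    s,d=src-src.mean(0),dst-dst.mean(0)
    a=np.arctan2((s[:,0]*d[:,1]-s[:,1]*d[:,0]).sum(),(s*d).sum())
    M=np.array([[np.cos(a),-np.sin(a)],[np.sin(a),np.cos(a)]]);t=dst.mean(0)-M@src.mean(0)
    return t,a,dst-(src@M.T+t)
PIN=np.array([[-.038,.026],[.038,-.020]])
q=lambda u,v:(100+(v+.5)/3.8-.5,200+(u+.5)/3.8-.5)
E
python3 - <<'E'
from m import *
c=cam("top");f=c["frame"].astype(float)
lum=np.clip(f.min(2)-90,0,None);gold=np.clip(f[...,0]-f[...,2]-45,0,None);gr=np.clip(f[...,0]-f[...,1]+10,0,None)
pads=np.array([on_z(c,blob(lum,q(*p)),.056)[:2] for p in((309,236),(393,278),(300,327),(386,367))])
pins=np.array([on_z(c,blob(gold,q(*p)),.050)[:2] for p in((302,355),(382,248))])
holes=np.array([on_z(c,blob(gold,q(*p),2.5),.003)[:2] for p in((644,344),(722,243))])
print("pads",pads,pads.mean(0));print("pins",pins,*fit(PIN,pins));print("holes",holes,*fit(PIN,holes))
e1=pads[0]-pads[2];e2=pads[1]-pads[3];print("yaw pads",[np.arctan2(-e[0]*0+e[1],e[0]) for e in(e1,e2)])
m=((f[...,1]>f[...,0]+15)&(f[...,1]>f[...,2]+8)).astype(np.uint8);m[:150]=0;m[205:]=0;m[:,:355]=0;m[:,410:]=0
r=cv2.minAreaRect(cv2.findNonZero(m));b=cv2.boxPoints(r);P=np.array([on_z(c,(t[1],t[0]),.003)[:2] for t in b]);print("green",P.mean(0),r,P)
s=np.array([[300,355]])
for x,y in((.0,.0),):pass
E
```

```text
pads [[ 0.6123  0.0423]
 [ 0.5842 -0.0135]
 [ 0.5513  0.0474]
 [ 0.5254 -0.0087]] [0.5683 0.0168]
pins [[ 0.5321  0.0456]
 [ 0.6037 -0.0073]] [0.5676 0.0162] -0.09195180116721904 [[-0.0001  0.0001]
 [ 0.0001 -0.0001]]
holes [[ 0.5493 -0.1886]
 [ 0.6165 -0.2448]] [ 0.5825 -0.2196] -0.15164917337930348 [[ 0.0004 -0.0004]
 [-0.0004  0.0004]]
yaw pads [np.float64(-0.08387247605765971), np.float64(-0.081505616649513)]
green [ 0.5839 -0.2213] ((381.30487060546875, 177.256103515625), (28.712200164794922, 36.44240951538086), 6.340191841125488) [[ 0.5396 -0.178 ]
 [ 0.6362 -0.1899]
 [ 0.6281 -0.265 ]
 [ 0.5317 -0.2525]]
```

```bash
python3 -m handwheel '[[0,0,-0.63,0],[0,0,-0.63,0],[0,0,-0.63,0],[0,0,-0.63,0],[0,0,-0.63,0],[-0.69,-0.69,-0.63,0],[-0.69,-0.69,-0.63,0],[-0.69,-0.69,-0.63,0],[-0.69,-0.69,-0.63,0],[-0.69,-0.69,-0.63,0],[-0.69,-0.69,-0.63,0],[-0.69,-0.69,-0.63,0],[-0.69,-0.69,-0.63,0]]' 70 20
python3 -m handwheel '[[-0.69,-0.69,0,0],[-0.69,-0.69,0,0],[-0.69,-0.69,0,0],[-0.69,-0.69,0,0],[-0.69,-0.69,0,0],[-0.69,-0.69,0,0],[-0.69,-0.69,0,0],[-0.69,-0.69,0,0]]'
python3 -m handwheel '[[-0.69,-0.69,0,0.212],[-0.69,-0.69,0,0.212],[-0.69,-0.69,0,0.212],[-0.69,-0.69,0,0.212],[-0.69,-0.69,0,0.212],[-0.69,-0.69,0,0.212],[-0.69,-0.69,0,0.212],[-0.69,-0.69,0,0.212],[-0.69,-0.69,0,0.212],[-0.69,-0.69,0,0.212],[-0.69,-0.69,0,0.212],[-0.69,-0.69,0,0.212],[-0.69,-0.69,0,0.212]]'
cat >> h.py <<'E'
def rows(P,yaw):
    "row that takes TCP to world P with tool y axis at yaw (mod pi)"
    o=robot.get_obs();M=R.from_quat(o["tool_rot"]).as_matrix();y=np.arctan2(M[1,1],M[0,1])
    t=-(((yaw-y)+np.pi/2)%np.pi-np.pi/2)
    print("t",round(o["time"],2),"pos",np.round(o["position"],4),"yaw",round(y,4),"q",np.round(o["q"],2),"row",np.round(tomove(P),4),round(t/2/np.pi,4))
E
python3 -c "
from h import *
rows((.583,-.2205,.10),-.125)"
```

```text
time: 2.28
position: [0.3443, 0.3117, 0.4198]
tool_rot: [0.184, 0.983, -0.002, 0.001]
ft_force: [-1.0, 0.5, -0.4]
grip_width: 0.061
grip_force: 0.0
time: 2.95
position: [0.4651, 0.0443, 0.4194]
tool_rot: [0.184, 0.983, -0.002, 0.001]
ft_force: [-0.8, 0.9, 0.5]
grip_width: 0.0609
grip_force: 0.0
time: 4.03
position: [0.5822, -0.2159, 0.4194]
tool_rot: [0.749, 0.663, 0.0, -0.0]
ft_force: [0.4, -0.7, 0.1]
grip_width: 0.0611
grip_force: 0.0
t 4.03 pos [ 0.5822 -0.2159  0.4194] yaw -0.1212 q [-0.53  0.38  1.17  0.    1.6  -0.41] row [-0.0152  0.0048  1.0648] 0.0006
```

```bash
python3 -m handwheel '[[-0.015,0.005,1,0.0006],[-0.015,0.005,1,0.0006],[-0.015,0.005,1,0.0006],[-0.015,0.005,1,0.0006],[-0.015,0.005,1,0.0006],[-0.015,0.005,1,0.0006],[-0.015,0.005,1,0.0006],[-0.015,0.005,1,0.0006],[-0.015,0.005,1,0.0006],[-0.015,0.005,1,0.0006]]'
python3 - <<'E'
from h import *
rows((.583,-.2205,.018),-.125)
c=cam("side");save(c,"side1.png",(100,240,190,390),4)
E
```

```text
time: 4.87
position: [0.5839, -0.2216, 0.1207]
tool_rot: [0.75, 0.661, 0.0, 0.001]
ft_force: [0.1, -0.5, 1.2]
grip_width: 0.0607
grip_force: 0.0
t 4.87 pos [ 0.5839 -0.2216  0.1207] yaw -0.1267 q [-0.54  0.66  1.53  0.    0.95 -0.41] row [ 0.0033 -0.0041  0.3422] -0.0003
```

View pics/side1.png

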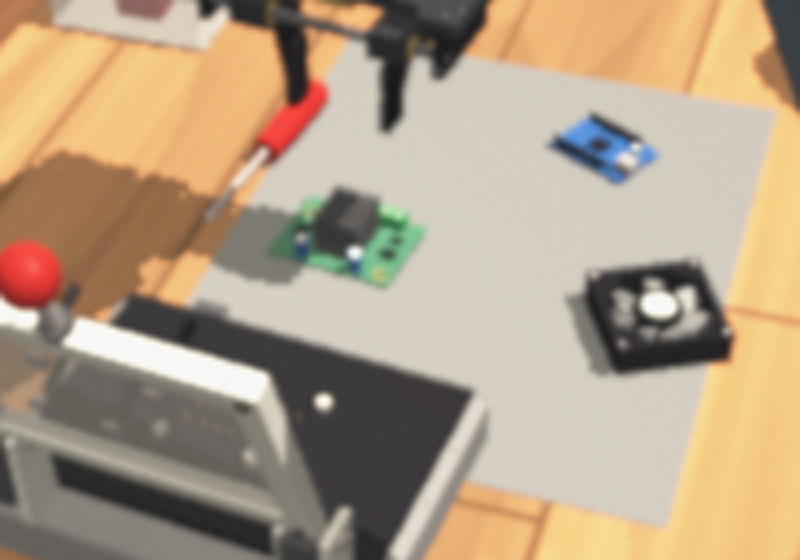

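The side crop shows the open fingers straddling the heat sink (crop px ~(350,220)) with clear space around it, so I'll descend and grip.

```bash
python3 -m handwheel '[[0.003,-0.003,0.12,0],[0.003,-0.003,0.24,0],[0.003,-0.003,0.32,0],[0.003,-0.003,0.342,0],[0.003,-0.003,0.342,0]]'
python3 -m handwheel '[[0,0,0,0],[0,0,0,0],[0,0,0,0],[0,0,0,0],[0,0,0,0],[0,0,0,0]]' 0 25
python3 -m handwheel '[[0,0,-0.1,0],[0,0,-0.3,0],[0,0,-0.45,0],[0,0,-0.55,0],[0,0,-0.55,0]]'
python3 -c "
from h import *
rows((.568,.0165,.165),-.085)"
```

```text
time: 5.33
position: [0.5828, -0.2206, 0.0177]
tool_rot: [0.751, 0.661, 0.0, 0.0]
ft_force: [-0.5, 0.9, 0.3]
grip_width: 0.061
grip_force: 0.0
time: 5.83
position: [0.5829, -0.2207, 0.0181]
tool_rot: [0.751, 0.661, 0.0, 0.001]
ft_force: [-0.8, -0.3, 4.5]
grip_width: 0.0341
grip_force: 24.9
time: 6.25
position: [0.5855, -0.2221, 0.1891]
tool_rot: [0.751, 0.661, 0.002, 0.006]
ft_force: [1.1, -0.4, 0.4]
grip_width: 0.034
grip_force: 24.9
t 6.25 pos [ 0.5855 -0.2221  0.1891] yaw -0.1276 q [-0.54  0.57  1.48  0.    1.08 -0.41] row [ 0.7818 -0.1598  0.0746] -0.0068
```

```bash
python3 -m handwheel '[[0.1,-0.02,0.02,0],[0.22,-0.045,0.05,-0.002],[0.34,-0.07,0.07,-0.0068],[0.46,-0.094,0.07,-0.0068],[0.58,-0.12,0.07,-0.0068],[0.68,-0.14,0.07,-0.0068],[0.75,-0.153,0.07,-0.0068],[0.782,-0.16,0.07,-0.0068],[0.782,-0.16,0.07,-0.0068],[0.782,-0.16,0.07,-0.0068]]'
python3 -m handwheel '[[0,0,0.12,0],[0,0,0.24,0],[0,0,0.24,0],[0,0,0.24,0]]'
python3 - <<'E'
from h import *
rows((.568,.0165,.09),-.085)
c=cam("side");save(c,"side2.png",(140,260,170,330),5)
d=cam("top");save(d,"top2.png",(120,240,220,350),5)
E
```

```text
time: 7.08
position: [0.5644, 0.0182, 0.1606]
tool_rot: [0.736, 0.677, -0.0, 0.0]
ft_force: [-0.3, -0.2, -1.1]
grip_width: 0.0335
grip_force: 24.9
time: 7.42
position: [0.5644, 0.0165, 0.0869]
tool_rot: [0.737, 0.676, -0.001, -0.001]
ft_force: [-0.5, 0.2, -1.4]
grip_width: 0.0341
grip_force: 24.8
t 7.42 pos [0.5644 0.0165 0.0869] yaw -0.0874 q [-0.17  0.65  1.7  -0.    0.79 -0.08] row [ 0.0012  0.012  -0.0103] -0.0004
```

View pics/side2.png

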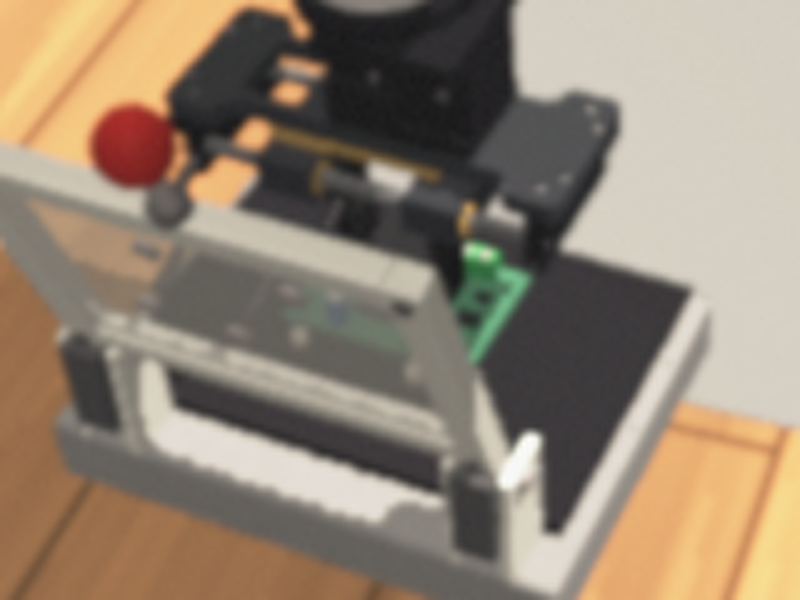

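View pics/top2.png

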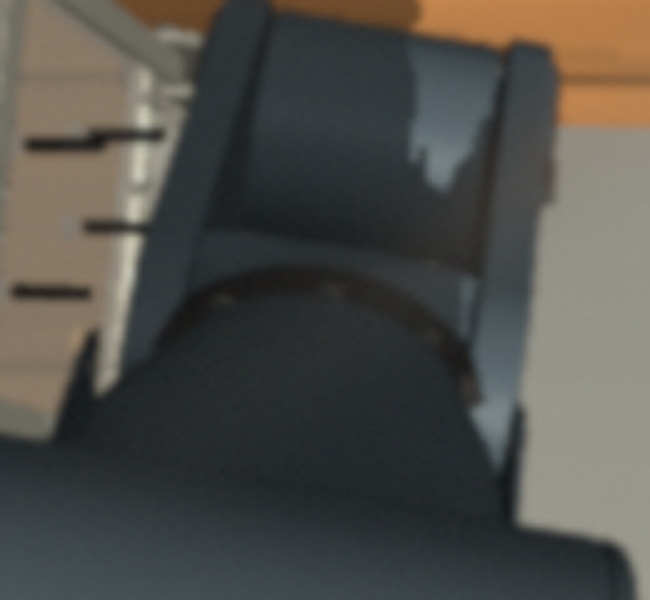

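Both views are mostly hidden: the side crop shows only the board's -x edge (crop px (530,275) to (475,360)), and the top crop only the arm. I'll compare that edge with the TCP prediction, and check the one pad visible in the first side picture.

```bash
python3 - <<'E'
from m import *
c=cam("side");f=c["frame"].astype(float)
s0=cv2.imread("pics/side0.png")[:,:,::-1].astype(float)
lum=np.clip(s0.min(2)-110,0,None)
p=blob(lum,(100+402/4-.4,190+324/4-.4),3);print("pad side",p,on_z(c,p,.056)[:2],"top .5254 -.0087; predicted px",proj(c,(.5254,-.0087,.056)))
o=robot.get_obs();print(o["position"],o["ft_force"]);M=R.from_quat(o["tool_rot"]).as_matrix();ex=M[:,1];ey=np.cross([0,0,1],ex)
B=lambda x,y,z:o["position"]+ex*x+ey*y+np.array([0,0,z-.0178])
print("board -x edge top corners pred",proj(c,[B(-.048,-.036,.003),B(-.048,.036,.003),B(-.048,-.036,0)]))
print("term top centre pred",proj(c,[B(-.013,-.029,.014)]))
g=f[...,1]-f[...,0]
for r in range(192,214,2):
    j=np.arange(258,282);v=g[r,258:282];k=np.where(v>v.max()/2)[0]
    if v.max()>20:
        k=k[-1];x=j[k]+(v[k]-v.max()/2)/(v[k]-v[k+1]+1e-9) if k+1<len(v) else j[k]
        # intersect with board top plane -> board coords
        P=on_z(c,(r,x),B(0,0,.003)[2])-o["position"];print(r,round(x,2),"board xy mm",np.round([P@ex*1e3,P@ey*1e3],1))
E
```

```text
pad side [199.854  270.4568] [ 0.5237 -0.0088] top .5254 -.0087; predicted px [[199.7261 269.7935]]
[0.5645 0.0173 0.0894] [ 0.3521 -0.4484 -2.0332]
board -x edge top corners pred [[193.721  274.9998]
 [213.8954 262.2237]
 [194.6169 275.0262]]
term top centre pred [[188.373 260.381]]
192 270.53 board xy mm [-35.6 -37.3]
194 275.08 board xy mm [-48.6 -35.2]
196 275.12 board xy mm [-51.4 -29. ]
198 273.91 board xy mm [-51.6 -21.6]
200 272.67 board xy mm [-51.6 -14.4]
202 271.28 board xy mm [-51.3  -7. ]
204 270.1 board xy mm [-51.5   0.1]
206 268.7 board xy mm [-51.2   7.3]
208 267.36 board xy mm [-51.   14.4]
210 266.29 board xy mm [-51.4  21.2]
```

```bash
python3 -m handwheel '[[-0.001,0.006,0,0],[-0.001,0.012,0,0],[-0.001,0.012,0,0],[-0.001,0.012,0,0],[-0.001,0.012,0,0],[-0.001,0.012,0,0]]'
python3 -c "
from h import *
rows((.568,.0165,.074),-.086)"
```

```text
time: 8.07
position: [0.5679, 0.018, 0.0891]
tool_rot: [0.736, 0.676, 0.0, 0.0]
ft_force: [0.1, -0.2, -1.7]
grip_width: 0.0337
grip_force: 24.8
t 8.07 pos [0.5679 0.018  0.0891] yaw -0.0848 q [-0.16  0.65  1.69 -0.    0.8  -0.08] row [-0.005   0.0008  0.0505] 0.0002
```

```bash
python3 -m handwheel '[[-0.004,0,0,0],[-0.004,0,0,0],[-0.004,0,0,0],[-0.004,0,0.01,0],[-0.004,0,0.02,0],[-0.004,0,0.02,0],[-0.004,0,0.02,0]]'
python3 -c "
from h import *
rows((.568,.0165,.074),-.086)"
```

```text
time: 8.65
position: [0.5677, 0.0166, 0.0826]
tool_rot: [0.737, 0.676, -0.0, -0.0]
ft_force: [-0.1, -0.1, -1.6]
grip_width: 0.034
grip_force: 24.8
t 8.65 pos [0.5677 0.0166 0.0826] yaw -0.0851 q [-0.17  0.66  1.7  -0.    0.78 -0.08] row [-0.0004  0.001   0.0286] 0.0001
```

```bash
python3 -m handwheel '[[0,0,0.005,0],[0,0,0.01,0],[0,0,0.015,0],[0,0,0.015,0],[0,0,0.015,0]]'
python3 -c "
from h import *
rows((.568,.0165,.074),-.086)"
```

```text
time: 9.07
position: [0.5678, 0.0167, 0.0783]
tool_rot: [0.737, 0.676, -0.0, -0.0]
ft_force: [-0.1, -0.5, -0.5]
grip_width: 0.0336
grip_force: 24.8
t 9.07 pos [0.5678 0.0167 0.0783] yaw -0.0851 q [-0.17  0.67  1.7  -0.    0.78 -0.08] row [-0.0005  0.0006  0.0145] 0.0001
```

```bash
python3 -m handwheel '[[0,0,0.005,0],[0,0,0.01,0],[0,0,0.014,0],[0,0,0.014,0],[0,0,0.014,0]]'
python3 -c "
from h import *
rows((.568,.0165,.074),-.086)"
```

```text
time: 9.48
position: [0.568, 0.0167, 0.0744]
tool_rot: [0.736, 0.676, 0.0, 0.0]
ft_force: [0.6, -0.3, 0.1]
grip_width: 0.0339
grip_force: 24.9
t 9.48 pos [0.568  0.0167 0.0744] yaw -0.0849 q [-0.17  0.68  1.7  -0.    0.77 -0.08] row [-0.0007  0.0001  0.0013] 0.0002
```

```bash
python3 -m handwheel '[[0,0,0.004,0],[0,0,0.004,0],[0,0,0.004,0]]'
python3 -m handwheel '[[0,0,0,0],[0,0,0,0],[0,0,0,0],[0,0,0,0],[0,0,0,0]]' 65
python3 -m handwheel '[[0,0,-0.1,0],[0,0,-0.25,0],[-0.15,0,-0.4,0],[-0.3,0,-0.5,0],[-0.45,0,-0.6,0],[-0.6,0,-0.75,0],[-0.7,0,-0.85,0],[-0.7,0,-0.95,0],[-0.7,0,-1,0],[-0.7,0,-1,0],[-0.7,0,-1,0]]'
python3 - <<'E'
from m import *
c=cam("top");save(c,"top3.png",(100,250,190,350),4.4)
np.save("t3.npy",c["frame"])
for l in("knob","terminals","power_board"):print(l,[(d["point"],d["conf"]) for d in vision.look_for("top",l)[:2]])
S=np.array([.568,.0165,.056]);a=-.086;ex=np.array([np.cos(a),np.sin(a),0]);ey=np.array([-ex[1],ex[0],0])
print("terminal pred",proj(c,S-.013*ex-.029*ey+[0,0,.014]))
for x in(1.66,1.7,1.75,1.8,1.85,1.9):print(x,proj(c,S+.103*ey+[0,0,.044]-.21*np.cos(x)*ey+[0,0,.21*np.sin(x)]))
rows((.568,.0165,.074),-.086)
d=cam("side");
for l in("knob","power_board"):print(l,[(d["point"],d["conf"]) for d in vision.look_for("side",l)[:2]])
for x in(1.66,1.7,1.75,1.8,1.85,1.9):print(x,proj(d,S+.103*ey+[0,0,.044]-.21*np.cos(x)*ey+[0,0,.21*np.sin(x)]))
E
```

```text
time: 9.73
position: [0.5683, 0.0167, 0.0735]
tool_rot: [0.737, 0.676, 0.0, 0.0]
ft_force: [0.9, 0.1, 4.2]
grip_width: 0.0338
grip_force: 25.0
time: 10.15
position: [0.5677, 0.0167, 0.0728]
tool_rot: [0.737, 0.676, -0.0, -0.0]
ft_force: [-0.1, -0.0, -0.1]
grip_width: 0.0543
grip_force: 0.0
time: 11.07
position: [0.5521, -0.1965, 0.3791]
tool_rot: [0.738, 0.675, 0.001, 0.006]
ft_force: [0.1, 1.0, 0.1]
grip_width: 0.0567
grip_force: 0.0
knob [([158.2, 227.8], 0.69), ([168.0, 263.8], 0.41)]
terminals [([178.0, 288.2], 0.56)]
power_board [([180.9, 291.1], 0.64)]
terminal pred [[184.3515 302.334 ]]
1.66 [[150.1104 228.9123]]
1.7 [[149.8263 224.6036]]
1.75 [[149.5349 219.3039]]
1.8 [[149.3152 214.1215]]
1.85 [[149.1676 209.0781]]
1.9 [[149.0918 204.1944]]
t 11.27 pos [ 0.5491 -0.1915  0.3713] yaw -0.0847 q [-0.53  0.34  1.35  0.    1.46 -0.44] row [0.6942 0.0076 0.9923] 0.0002
knob [([198.9, 213.3], 0.73)]
power_board [([197.1, 263.3], 0.64)]
1.66 [[147.5106 209.5156]]
1.7 [[150.6253 207.1662]]
1.75 [[154.7685 204.2437]]
1.8 [[159.1783 201.3493]]
1.85 [[163.8411 198.4963]]
1.9 [[168.741  195.6984]]
```

View pics/top3.png

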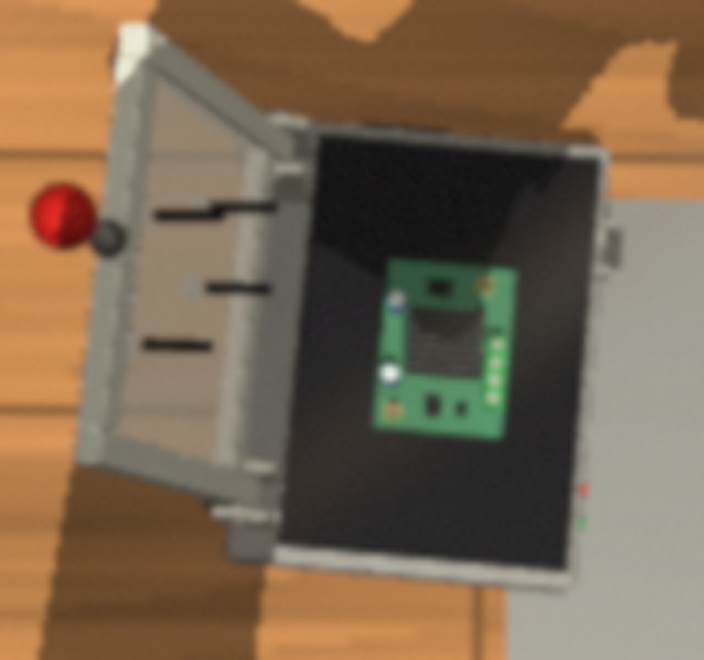

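The top crop shows the board seated: the terminal block is at image px (184.5,302), against a prediction of (184.35,302.3). The knob at (149,204) matches an angle of about 1.90, so I'll go for the knob.

```bash
python3 -m handwheel '[[0,0,-0.1,0],[0.1,0,-0.1,0],[0.23,0,-0.1,0],[0.36,0,-0.1,0],[0.49,0,-0.1,0],[0.62,0,-0.1,0],[0.75,0,-0.1,0],[0.88,0,-0.1,0],[0.97,0,-0.1,0],[1,0,-0.1,0],[1,0,-0.1,0],[1,0,-0.1,0]]' 65 20
python3 -c "
from h import *
rows((.5827,.1868,.40),-.086)"
```

```text
time: 12.42
position: [0.5752, 0.1063, 0.4023]
tool_rot: [0.736, 0.677, -0.001, -0.0]
ft_force: [0.3, -0.3, 0.0]
grip_width: 0.0566
grip_force: 0.0
t 12.42 pos [0.5752 0.1063 0.4023] yaw -0.0838 q [-0.01  0.33  1.29 -0.    1.53  0.08] row [0.2694 0.0025 0.0072] 0.0004
```

```bash
python3 -m handwheel '[[0.1,0.002,0,0],[0.2,0.002,0,0],[0.27,0.002,0.05,0],[0.27,0.002,0.13,0],[0.27,0.002,0.2,0],[0.27,0.002,0.2,0],[0.27,0.002,0.2,0]]'
python3 - <<'E'
from h import *
rows((.5827,.1868,.2877),-.086)
c=cam("side");save(c,"side4.png",(110,250,150,300),4.5)
E
```

```text
time: 13.0
position: [0.5827, 0.1852, 0.3419]
tool_rot: [0.737, 0.676, -0.002, -0.001]
ft_force: [0.8, 0.6, 0.8]
grip_width: 0.0568
grip_force: 0.0
t 13.0 pos [0.5827 0.1852 0.3419] yaw -0.0872 q [ 0.13  0.41  1.32 -0.    1.42  0.21] row [5.500e-03 1.000e-04 1.806e-01] -0.0002
```

View pics/side4.png

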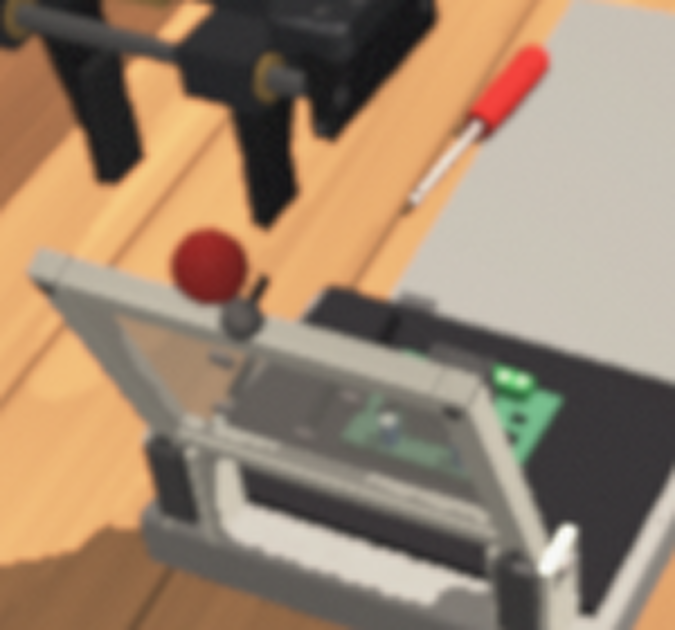

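The side crop shows the open fingers (tips at crop px ~(118,180) and (268,225)) straddling the knob at (210,265) from above, and the board is seated in the jig. Next I descend and close on the knob.

```bash
python3 -m handwheel '[[0.004,0,0.06,0],[0.004,0,0.12,0],[0.004,0,0.16,0],[0.004,0,0.178,0],[0.004,0,0.178,0],[0.004,0,0.178,0]]'
python3 -m handwheel '[[0,0,0,0],[0,0,0,0],[0,0,0,0],[0,0,0,0],[0,0,0,0],[0,0,0,0]]' 0 20
python3 - <<'E'
from h import *
rows((.5827,.1868,.2877),-.086)
S=np.array([.568,.0165,.056]);a=-.086;ey=np.array([-np.sin(a),np.cos(a),0]);H=S+.103*ey+[0,0,.044]
for x in np.arange(1.9,.7,-.1):
    p=lambda x:np.array([-np.cos(x)*.21,-np.sin(x)*.21])
    print(round(x,2),np.round((p(x)-p(1.9))/.3,3))
E
```

```text
time: 13.55
position: [0.5841, 0.1878, 0.2911]
tool_rot: [0.737, 0.676, 0.001, 0.001]
ft_force: [-0.2, -0.1, 0.0]
grip_width: 0.0563
grip_force: 0.0
time: 14.05
position: [0.5832, 0.1883, 0.29]
tool_rot: [0.736, 0.676, 0.0, 0.0]
ft_force: [0.9, -0.8, 1.1]
grip_width: 0.0288
grip_force: 20.0
t 14.05 pos [0.5832 0.1883 0.29  ] yaw -0.0849 q [ 0.13  0.45  1.39 -0.    1.3   0.22] row [-0.0051 -0.0014  0.0075] 0.0002
1.9 [0. 0.]
1.8 [-0.067 -0.019]
1.7 [-0.136 -0.032]
1.6 [-0.206 -0.037]
1.5 [-0.276 -0.036]
1.4 [-0.345 -0.027]
1.3 [-0.414 -0.012]
1.2 [-0.48  0.01]
1.1 [-0.544  0.039]
1.0 [-0.605  0.073]
0.9 [-0.661  0.114]
0.8 [-0.714  0.16 ]
```

```bash
python3 -m handwheel '[[-0.033,-0.01,0,0],[-0.067,-0.019,0,0],[-0.101,-0.026,0,0],[-0.136,-0.032,0,0],[-0.171,-0.035,0,0],[-0.206,-0.037,0,0],[-0.241,-0.037,0,0],[-0.276,-0.036,0,0],[-0.311,-0.032,0,0],[-0.345,-0.027,0,0]]'
```

```text
time: 14.88
position: [0.5745, 0.084, 0.2954]
tool_rot: [0.737, 0.676, 0.008, 0.009]
ft_force: [9.0, -2.0, 4.8]
grip_width: 0.0288
grip_force: 20.0
```

I wrote the height into the y column, so the tool pulled about 8 mm sideways. I'll correct that now: y back, z up.

```bash
python3 -m handwheel '[[0,0.014,-0.014,0],[0,0.027,-0.027,0],[0,0.027,-0.027,0],[0,0.027,-0.027,0]]'
python3 - <<'E'
from h import *
S=np.array([.568,.0165,.056]);a=-.086;ey=np.array([-np.sin(a),np.cos(a),0]);H=S+.103*ey+[0,0,.044]
K=H+.21*(-np.cos(1.4)*ey+np.array([0,0,np.sin(1.4)]));print(K)
rows(K-[0,0,.009],-.086);o=robot.get_obs();print(o["ft_force"],o["moment"],o["tool_rot"])
c=cam("side");save(c,"side5.png",(90,250,150,330),4)
for l in("knob",):print([(d["point"],d["conf"]) for d in vision.look_for("side",l)])
f=c["frame"].astype(int);m=(f[...,0]>100)&(f[...,1]<50)&(f[...,2]<60);m[:90]=0;m[250:]=0;m[:,:170]=0;m[:,300:]=0
print("red",np.argwhere(m).mean(0),m.sum())
for x in(1.3,1.35,1.4,1.45):print(x,proj(c,H+.21*(-np.cos(x)*ey+np.array([0,0,np.sin(x)]))))
E
```

```text
time: 15.22
position: [0.5744, 0.0853, 0.2962]
tool_rot: [0.736, 0.676, -0.0, -0.0]
ft_force: [5.6, 1.0, -10.3]
grip_width: 0.0291
grip_force: 20.0
[0.57378126 0.08355815 0.30694444]
t 15.22 pos [0.5744 0.0853 0.2962] yaw -0.085 q [-0.05  0.4   1.47  0.    1.28  0.04] row [-0.0059 -0.0016 -0.0058] 0.0002
[  5.5899893   1.0076574 -10.3069142] [ 0.07440605 -0.84035256 -0.03692664] [ 7.36499980e-01  6.76437406e-01 -2.34611883e-04 -4.00169971e-04]
[([184.2, 227.6], 0.86)]
red [132.18181818 224.06818182] 132
1.3 [[128.01907447 230.09660808]]
1.35 [[129.7891761  227.37437968]]
1.4 [[131.86109586 224.59198153]]
1.45 [[134.23686092 221.75796399]]
```

View pics/side5.png

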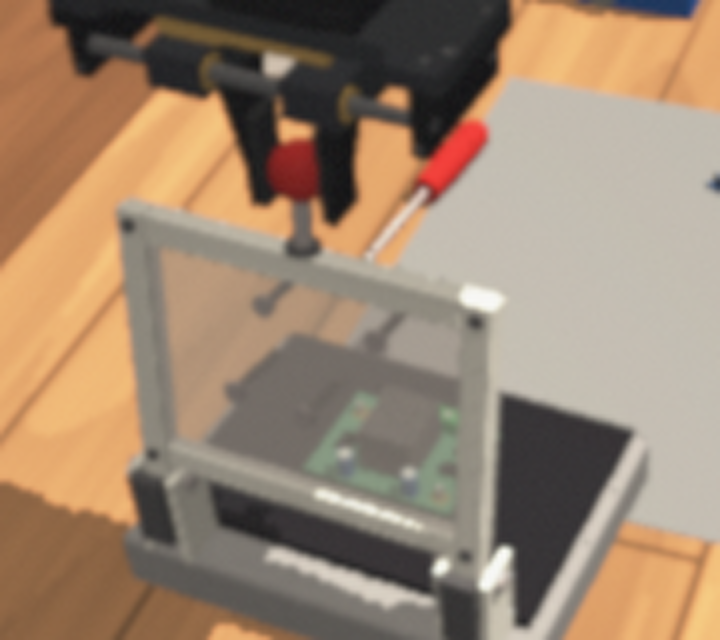

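The side crop shows the knob firmly between the fingers at crop px (293,170), matching 1.40 rad, and the frame intact. I'll carry on along the arc with the correct columns, easing the residual pull.

```bash
python3 -m handwheel '[[0,0.004,0.008,0],[-0.035,0.005,0.014,0],[-0.069,0.005,0.023,0],[-0.102,0.005,0.033,0],[-0.135,0.005,0.045,0],[-0.167,0.005,0.059,0],[-0.199,0.005,0.074,0],[-0.199,0.005,0.074,0],[-0.199,0.005,0.074,0]]'
```

```text
time: 16.07
position: [0.5692, 0.0232, 0.275]
tool_rot: [0.737, 0.676, -0.002, -0.001]
ft_force: [-6.0, -1.2, 1.2]
grip_width: 0.0284
grip_force: 20.0
```

```bash
python3 -m handwheel '[[-0.03,-0.003,0.016,0],[-0.061,-0.003,0.034,0],[-0.09,-0.003,0.054,0],[-0.117,-0.003,0.075,0],[-0.144,-0.003,0.098,0],[-0.17,-0.003,0.121,0],[-0.178,-0.003,0.129,0],[-0.178,-0.003,0.129,0],[-0.178,-0.003,0.129,0],[-0.178,-0.003,0.129,0],[-0.178,-0.003,0.129,0],[-0.178,-0.003,0.129,0]]'
python3 - <<'E'
from h import *
S=np.array([.568,.0165,.056]);a=-.086;ey=np.array([-np.sin(a),np.cos(a),0]);ex=np.array([np.cos(a),np.sin(a),0]);H=S+.103*ey+[0,0,.044]
k=lambda x:H+.21*(-np.cos(x)*ey+np.array([0,0,np.sin(x)]))
rows(k(.785)-[0,0,.011],-.086)
c=cam("side");save(c,"side6.png",(90,250,150,330),4)
f=c["frame"].astype(int);m=(f[...,0]>100)&(f[...,1]<50)&(f[...,2]<60);m[:90]=0;m[250:]=0;m[:,:190]=0;m[:,300:]=0
print("red",np.argwhere(m).mean(0),m.sum())
for x in(.7,.75,.785,.82,.86):print(x,proj(c,k(x)), "bar corner -x/+x",proj(c,[k(x)+(.16-.21)*(-np.cos(x)*ey+np.array([0,0,np.sin(x)]))+s*.103*ex for s in(-1,1)]).round(1).tolist())
d=cam("top");s=proj(d,S-.013*ex-.029*ey+[0,0,.014]);print(s)
E
```

```text
time: 17.07
position: [0.5649, -0.0282, 0.2367]
tool_rot: [0.736, 0.676, -0.001, -0.0]
ft_force: [-4.0, -3.2, 0.3]
grip_width: 0.0285
grip_force: 20.0
t 17.07 pos [ 0.5649 -0.0282  0.2367] yaw -0.0849 q [-0.25  0.44  1.58 -0.    1.13 -0.16] row [-0.0025 -0.0026 -0.0025] 0.0002
red [126.61061947 254.34513274] 113
0.7 [[128.05095703 255.99437196]] bar corner -x/+x [[161.3, 292.9], [139.0, 208.4]]
0.75 [[126.73757342 254.39002564]] bar corner -x/+x [[160.6, 291.9], [138.1, 206.8]]
0.785 [[125.93998757 253.20338966]] bar corner -x/+x [[160.2, 291.3], [137.6, 205.6]]
0.82 [[125.24671555 251.96461637]] bar corner -x/+x [[159.9, 290.5], [137.2, 204.4]]
0.86 [[124.58663967 250.4854457 ]] bar corner -x/+x [[159.6, 289.7], [136.8, 203.0]]
[[184.35149424 302.33399366]]
```

View pics/side6.png

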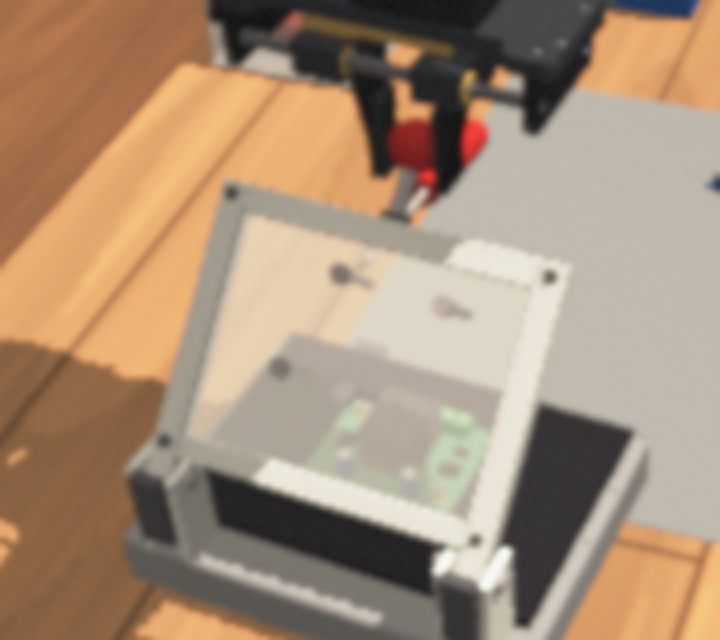

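The side crop shows the frame at about 45°, with the knob held at crop px (417,147), frame screws at (549,277) and (232,192), and the board clear beneath. I'll check the angle from the screws and let it settle.

```bash
python3 -m handwheel '[[0,-0.002,0,0],[0,-0.002,0,0],[0,-0.002,0,0],[0,-0.002,0,0],[0,-0.002,0,0],[0,-0.002,0,0]]'
python3 - <<'E'
from h import *
S=np.array([.568,.0165,.056]);a=-.086;ey=np.array([-np.sin(a),np.cos(a),0]);ex=np.array([np.cos(a),np.sin(a),0]);H=S+.103*ey+[0,0,.044];z=np.array([0,0,1])
c=cam("side");o=robot.get_obs();print(o["position"],o["ft_force"],o["joint_velocities"].__abs__().max() if hasattr(o["joint_velocities"],"__abs__") else max(map(abs,o["joint_velocities"])),o["time"])
print("seen",[(90+277/4,150+549/4),(90+192/4,150+232/4)])
for x in(.7,.75,.785,.82,.87):
    u=-np.cos(x)*ey+np.sin(x)*z;n=np.sin(x)*ey+np.cos(x)*z
    print(x,proj(c,[H+.16*u+.007*n+s*.095*ex for s in(-1,1)]).round(1).tolist())
E
```

```text
time: 17.67
position: [0.565, -0.0279, 0.237]
tool_rot: [0.737, 0.676, 0.0, 0.0]
ft_force: [-3.7, -3.3, 1.2]
grip_width: 0.0284
grip_force: 20.0
[ 0.56495781 -0.02788426  0.23702935] [-4.10815253 -3.42525207  1.39169446] 0.0029565547538896644 17.7167
seen [(159.25, 287.25), (138.0, 208.0)]
0.7 [[159.7, 288.6], [139.0, 210.1]]
0.75 [[159.1, 287.5], [138.3, 208.5]]
0.785 [[158.8, 286.8], [137.8, 207.3]]
0.82 [[158.6, 286.0], [137.5, 206.0]]
0.87 [[158.4, 284.8], [137.2, 204.2]]
```

```bash
python3 -c "
from rig import job
print(job.hand_in())"
```

```text
the job is handed in; nothing more can be done
None
```

The power board lies seated over both guide pins and released, and the gripper is holding the press frame at about 0.77 rad (44 degrees). I handed the job in at about 18 s without getting a verdict back; on the way one mistyped row pulled the knob about 8 mm sideways (roughly 10 N), which I corrected straight away.

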